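# Feel along a cigar in the sprung checking cradle

## Robot

A 6-joint arm with a two-finger parallel gripper is mounted at the origin on the work surface. World frame = base frame: x ahead of the robot, y to its left, z up, the work surface at z = 0. Lengths are in m, angles in rad, forces in N, time in s.
With the tool pointing down it reaches from about 0.375 to 0.9 m from the base axis. Payload 3.1 kg.
Tool frame: the origin (TCP) lies midway between the tips of the shut fingers; the grasp point (between the pads) lies pinch_z behind it (pinch_z is the distance from the TCP to the grasp point, in m); y points along the fingers, z is the direction in which the jaws open and shut, and the axes are right-handed (so a half turn about y gives the same grasp; the last joint's range is limited). The gripper opens to 87 mm and grips with 3 to 60 N. Pads are 19 mm wide; open, the fingers measure 117 mm over their backs; the gripper's body (75 mm by 190 mm) begins 51 mm behind the grasp point.
Start: joints at [-1.335, 0.527, 1.433, -0, 1.181, -0.178], TCP at [0.252, -0.572, 0.192] pointing down, gripper open.
Joint ranges: [-3.08, 3.08], [-0.75, 2.2], [0.22, 2.44], [-1.43, 4.57], [0, 2.65], [-2.85, 2.85]. Speed limits (rad/s): [2.79, 2.79, 3.14, 3.14, 3.14, 3.14].

## Interface

Orientations are given as a unit quaternion [x, y, z, w].
In Python, from rig import get_obs, camera, hand_in, pinch_z gives the robot as it stands. The module is installed in compiled form; this text tells all that it offers.
- The arm moves only by the tool arm_command, never from a script. Its argument "plan" is a list of rows, each a list of 2 entries, a list of its own where there are three numbers: the shift along the world's x, y, z in units of 25 mm (1.0 is 25 mm), then the turn about the world's z in units of 5 degrees (1.0 is 5 degrees). A call has 1 to 5 rows; each row is the pose to reach, as a shift and turn from the pose commanded when the call began; what a row does not reach only later rows make up. A row lasts 1/10 s, in which the tool goes at most 50 mm and 8.59 degrees, less where a joint would pass 70% of its speed; a pose out of reach is approached as far as the arm can. A call with a gripper value outside its range is refused whole. "fingers" is the opening, from -1 (shut) to 1 (fully open), set as the call begins (left out, the last holds). The fingers move at their own pace and stop on an object; "force" is the grip in N (left out, the last holds). Time passes only in rows, so rows that repeat a pose let the fingers close. It gives the time, the measured TCP pose, the force and the opening at its end, in the units of the state.
- get_obs(): the state, without advancing time (a new reading comes with each control period).
- camera(name): name is "scene" or "top" or "wrist"; returns a dict with "pixels" (480x640x3 uint8, red, green, blue), "camera_matrix" (3x3 intrinsics, pixels), "R" (3x3) and "t" (3): a world point X has camera coordinates R X + t. Camera axes: x right, y down, z forward; pixel columns grow to the right and rows downward; lengths in m; the calibration is good to about 2 mm. The wrist camera is an equidistant fisheye: a pixel r from the principal point sees the ray r / f radians off the axis. A picture is of the moment at which its call begins. There is no depth.
- hand_in(): hands the job in, once; it reports no verdict.
The state is a dict: "time": time; "q": joint angles; "joint_velocities": joint speeds; "joint_torque": joint torques, N m; "position": TCP position; "tool_rot": TCP orientation; "ft_force": force on the tool from outside, world axes, zero at the start; "moment": the same for the moment, N m; "grip_width": finger opening in m.
Only numpy, scipy, OpenCV 4.12 (cv2) and the standard library are available. Lean on these libraries where they do the work, as an engineer would, in place of code of your own. Each camera call takes 0.05 s, during which the arm holds its last target.

## Task

Check the cigar lying in the sprung cradle by feel: touch it near its flat-cut foot with the fingertips and run them along its top to near the tapered head in one unbroken stroke, pressing gently so that the cradle gives a little but is never pushed down to its stop. Finish while holding: leave the fingertips resting on the cigar near the start of its tapered head with the cradle pressed about half-way down, so that the gauge can be read. Do not pick the cigar up or shift it out of the cradle, and leave the other things on the bench where they are.

Things in the scene. Friction and masses are not known exactly. Their poses are not given: they have to be found in the camera images.
- stand: Fixed checking stand, turned any way on the bench: brown wooden base 210 x 85 x 20 mm (x, y, z), origin at the centre of its underside, at bench height. A sprung wooden light V-cradle 171 x 40 mm over it holds the cigar along the stand's x axis (y = 0), head towards +x, flat foot towards -x. A scale plate 24 mm wide stands at x = 0, y = +40 mm, top at 58 mm. Nothing is higher than the cigar.
- cigar: Brown cigar in the cradle: firm rod 160 mm long, 22 mm thick, about 22 g, loose in the V, its upper half free. Origin on its axis at mid-length, 60 mm above the bench with the cradle up; x axis along it towards the head. Flat-cut foot at x = -80 mm; straight and round up to +50 mm; then tapering to the head's tip at +80 mm. Brass end plates 18 mm wide stand just beyond both ends, 7 mm lower than its top.
- foot_touch (a point): Point on the cigar's top line near its foot, 65 mm from mid-length; moves with the cradle, 71 mm above the bench when it is up. The stroke starts here, give or take 15 mm.
- head_touch (a point): Point on the cigar's top line near the start of the tapered head, 43 mm from mid-length; moves with the cradle, 71 mm above the bench when it is up. The stroke ends and rests here, give or take 12 mm.
- cradle (a joint): How far the cradle is pressed straight down, m: 0 is fully up, 0.012 is its stop; half-way is 0.006. Spring: it starts to give at about 1.2 N and needs a further 0.5 N per mm (about 4 N at half-way, 7 N at the stop); it springs back up when let go.
- ring_gauge: Bystander: light wooden gauge plate 50 x 150 x 12 mm with three holes, lying flat; origin at the centre of its underside.
- dish: Bystander: low glass dish, 90 mm across, 22 mm high; origin at the centre of its underside.
- tamper: Bystander: turned wooden tamper standing upright, 40 mm across its foot, 87 mm high; origin at the centre of its underside.
- box: Bystander: closed reddish cedar box 124 x 104 x 43 mm; origin at the centre of its underside.
Not all that is in view belongs to the job. Of the things that look like the cigar, the larger one is meant. Of the things that look like the stand, the larger one is meant.

How it is judged:
By the outcome, as a careful person would: the job done as asked, in the order asked, and still so for the second after the job is handed in, while the arm keeps its last pose, push and grip.
It also fails if it takes over 45 s, if anything falls off the work surface, if the arm or the gripper's body presses on something with over 40 N, if the wrist force passes 120 N, or if a joint passes its speed limit or range.

## Working session

There is one attempt and no reset: what is moved stays moved. The work goes in short steps, Python scripts to look and compute and a tool call to move; the robot and the scene stay as the last step left them, time stands still between calls to the robot, and variables do not carry over. Pictures are saved under pics/ and viewed, and the job is handed in when it is done.

Besides the shell and the picture viewer there is one more tool, called after ">>>" as a command line: name --argument value ..., lists and objects as JSON in quotes. arm_command: Moves the arm, as the interface text tells. Its arguments: {"type":"object","properties":{"plan":{"type":"array"},"fingers":{"type":"number"},"force":{"type":"number"}},"required":["plan"]}

```bash
mkdir -p pics; python3 - <<'E'
from rig import get_obs, camera, pinch_z
import cv2,pickle
o=get_obs();print({k:(v if not hasattr(v,'round') else v) for k,v in o.items()});print(pinch_z)
d={}
for n in("scene","top","wrist"):
    c=camera(n);d[n]=c;cv2.imwrite(f"pics/{n}0.png",c["pixels"][:,:,::-1]);print(n,c["camera_matrix"],c["R"],c["t"])
pickle.dump(d,open("cam0.pkl","wb"))
E
```

```text
{'time': 0.0, 'q': array([-1.33451371e+00,  5.28456797e-01,  1.43388537e+00, -5.80603727e-05,
        1.18134808e+00, -1.78508844e-01]), 'joint_velocities': array([-0.0008265 , -0.00106541,  0.00167426, -0.00035755, -0.00183362,
        0.0001002 ]), 'joint_torque': array([ 1.36180770e-03, -4.40034699e+01, -1.76591152e+01,  6.33395906e-02,
        5.82154433e-02, -1.63221152e-04]), 'position': array([ 0.25169515, -0.57123209,  0.19128281]), 'tool_rot': array([-0.14564983,  0.69269259, -0.69121108,  0.14556904]), 'ft_force': array([-0.94042178,  0.68525184,  0.44309084]), 'moment': array([-0.00867093,  0.04255002,  0.00705563]), 'grip_width': 0.08705321104305991}
0.0187
scene [[590.33837894   0.         319.71288433]
 [  0.         590.33837894 246.40372645]
 [  0.           0.           1.        ]] [[ 0.8868024   0.46213067  0.00409281]
 [ 0.3372614  -0.6410798  -0.68939933]
 [-0.31596876  0.61274133 -0.72436994]] [-0.55716856 -0.09564497  1.50393312]
top [[576.77758735   0.         320.02223391]
 [  0.         576.77758735 240.90634171]
 [  0.           0.           1.        ]] [[ 0.01934118 -0.99977007  0.00925899]
 [-0.98426084 -0.02066655 -0.17550924]
 [ 0.17566024 -0.0057187  -0.98443424]] [0.04396223 0.56812406 1.46393774]
wrist [[371.64829954   0.         316.85470067]
 [  0.         371.64829954 244.67667906]
 [  0.           0.           1.        ]] [[ 0.40303209 -0.91518482 -0.00137536]
 [-0.88462395 -0.38995784  0.25568213]
 [-0.23453273 -0.10183143 -0.96675993]] [-0.62346847 -0.03192656  0.38889605]
```

View pics/top0.png

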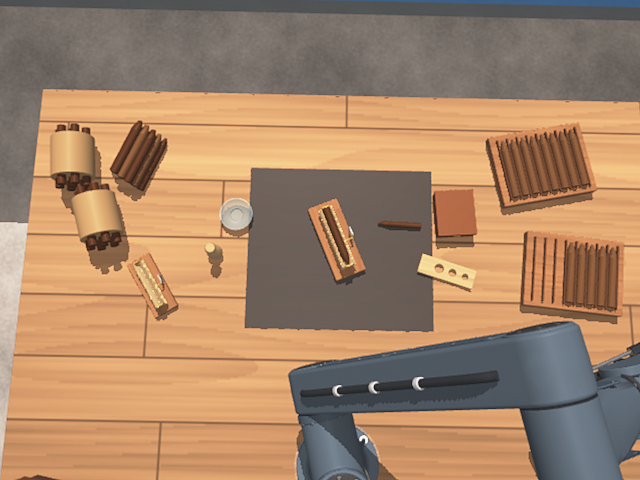

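View pics/scene0.png

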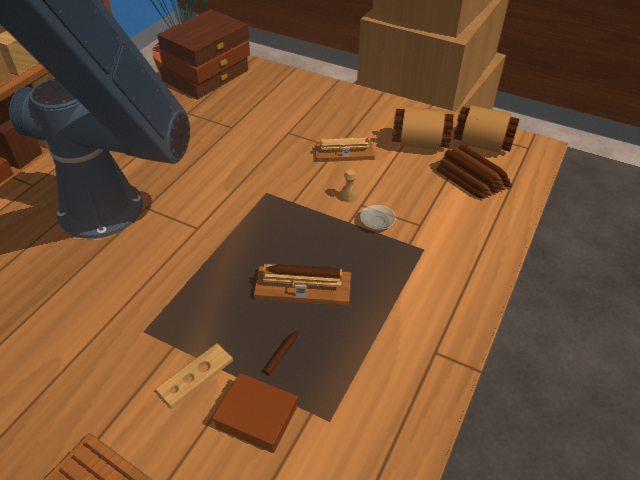

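View pics/wrist0.png

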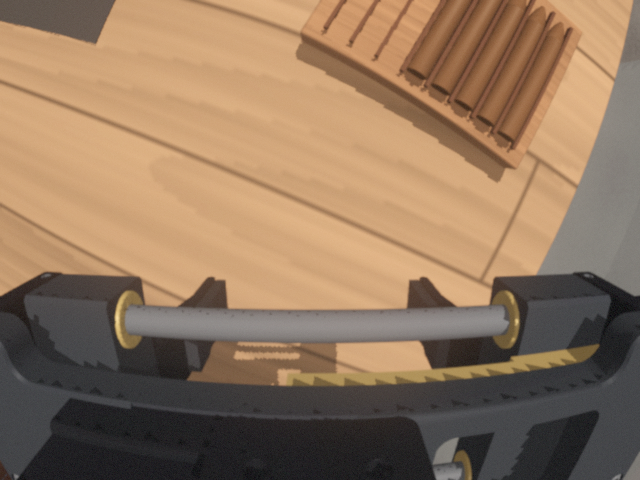

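Possible cigars in the top view are the one in the cradle (337,238), the loose one on the mat (400,225), the bundle (140,155), the barrels (73,160 and 97,215) and the racks (540,165 and 575,275). Possible stands are the one on the mat (337,240) and the small empty one (152,283). By the description, I choose the larger stand on the mat and the cigar in it. I'll check that with a close crop.

```bash
python3 - <<'E'
import cv2,pickle,numpy as np
d=pickle.load(open("cam0.pkl","rb"))
a=d["top"]["pixels"][185:295,290:430,::-1];b=d["scene"]["pixels"][250:320,240:370,::-1]
a=cv2.resize(a,None,fx=5,fy=5,interpolation=cv2.INTER_CUBIC)[:, :];b=cv2.resize(b,None,fx=6,fy=6,interpolation=cv2.INTER_CUBIC)
cv2.imwrite("pics/ca.png",a);cv2.imwrite("pics/cb.png",b)
E
```

```text
(no output)
```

View pics/ca.png

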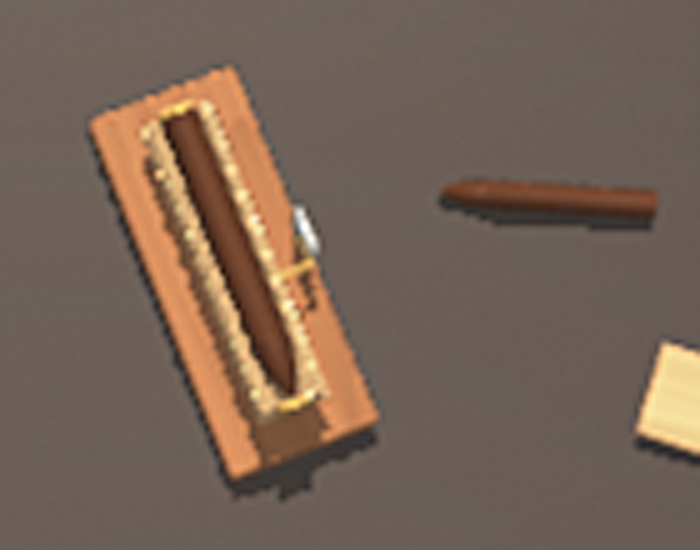

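View pics/cb.png

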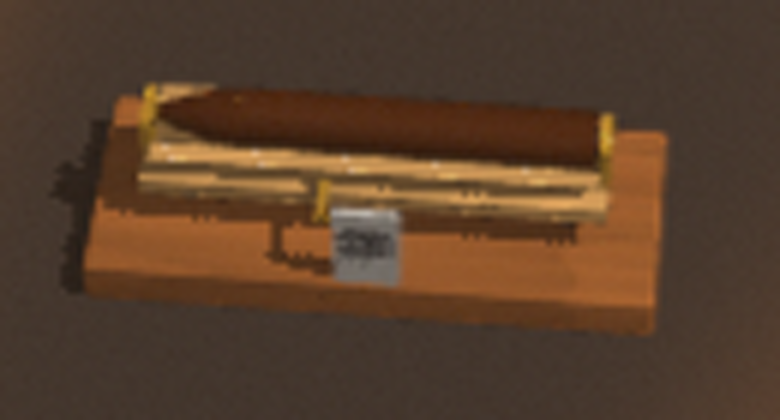

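The crop confirms the choice. The cigar lies in the sprung V-cradle with brass end plates and the scale plate. Its flat foot is at the upper left, about (326,209) in the top view, and its tapered head at the lower right, about (348,263). The loose cigar at (400,225) is smaller. Next I'll measure the pose.

```bash
cat > h.py <<'E'
import cv2,pickle,numpy as np
def ray(c,uv,z):
    K=c["camera_matrix"];R=c["R"];t=c["t"]
    uv=np.atleast_2d(uv).astype(float)
    v=np.c_[uv,np.ones(len(uv))]@np.linalg.inv(K).T@R
    o=-R.T@t
    return o+v*((z-o[2])/v[:,2])[:,None]
def proj(c,X):
    p=np.atleast_2d(X)@c["R"].T+c["t"];p=p@c["camera_matrix"].T
    return p[:,:2]/p[:,2:]
E
python3 - <<'E'
from h import *
d=pickle.load(open("cam0.pkl","rb"))
for n,(r0,r1,c0,c1) in {"top":(190,290,300,372),"scene":(250,320,240,370)}.items():
    c=d[n];hsv=cv2.cvtColor(c["pixels"],cv2.COLOR_RGB2HSV)
    roi=np.zeros(hsv.shape[:2],np.uint8);roi[r0:r1,c0:c1]=1
    sat=((hsv[...,1]>90)&(hsv[...,2]>35)).astype(np.uint8)*roi
    for nm,m,z in (("cigar",sat&(hsv[...,2]<115)&(hsv[...,1]>120),.06),("stand",sat,.02)):
        m=m.astype(np.uint8)
        if nm=="stand": m=cv2.morphologyEx(m,cv2.MORPH_CLOSE,np.ones((5,5)))
        k,l,s,ce=cv2.connectedComponentsWithStats(m)
        i=1+np.argmax(s[1:,4]);m=(l==i)
        cv2.imwrite(f"pics/m_{n}_{nm}.png",cv2.resize(m[r0:r1,c0:c1].astype(np.uint8)*255,None,fx=5,fy=5,interpolation=0))
        v,u=np.nonzero(m);P=ray(c,np.c_[u,v],z)[:,:2].astype(np.float32)
        rc=cv2.minAreaRect(P);b=cv2.boxPoints(rc);mu,ev=cv2.PCACompute(P,None)
        print(n,nm,s[i],"rect c",rc[0],"size",rc[1],"ang",rc[2],"pca",mu,np.degrees(np.arctan2(ev[0,1],ev[0,0])))
        print(b.round(4).tolist())
E
```

```text
top cigar [322 207  27  57 336] rect c (0.5816687941551208, 0.01308167353272438) size (0.15866203606128693, 0.019658813253045082) ang 22.70457649230957 pca [[0.5820644  0.01374578]] 22.847874
[[0.5047000050544739, -0.008500000461935997], [0.5123000144958496, -0.026599999517202377], [0.6585999727249146, 0.03460000082850456], [0.6510999798774719, 0.052799999713897705]]
top stand [ 308  198   58   83 2508] rect c (0.579537034034729, 0.012424342334270477) size (0.2116154581308365, 0.08674792945384979) ang 22.622682571411133 pca [[0.5782655  0.01229521]] 22.668156
[[0.4652000069618225, 0.011800000444054604], [0.4986000061035156, -0.06830000132322311], [0.6938999891281128, 0.013100000098347664], [0.6604999899864197, 0.09319999814033508]]
scene cigar [265 264  76  15 722] rect c (0.5811324119567871, 0.010269686579704285) size (0.1638939380645752, 0.029376596212387085) ang 22.597517013549805 pca [[0.5846889  0.01128337]] 22.901985
[[0.4997999966144562, -0.007699999958276749], [0.5110999941825867, -0.03480000048875809], [0.6624000072479248, 0.028200000524520874], [0.6510999798774719, 0.05530000105500221]]
scene stand [ 240  250  130   70 7383] rect c (0.5831620693206787, 0.010271027684211731) size (0.30137258768081665, 0.19948680698871613) ang 27.745393753051758 pca [[0.5855769 0.0200372]] 18.642761
[[0.4034000039100647, 0.0284000001847744], [0.49619999527931213, -0.14820000529289246], [0.7630000114440918, -0.007899999618530273], [0.6700999736785889, 0.16869999468326569]]
```

```bash
python3 - <<'E'
from rig import get_obs
import numpy as np
from scipy.spatial.transform import Rotation as R
fs=[]
for _ in range(3):
    o=get_obs();fs.append(o["ft_force"])
M=R.from_quat(o["tool_rot"]).as_matrix();print(M.round(4));print(np.array(fs).round(2))
j=np.degrees(np.arctan2(M[1,2],M[0,2]));want=22.7+90
t=(want-j+90)%180-90;print("jaw",j,"turn",t,"units",t/5, "q6",o["q"])
p=o["position"]; hd=-np.array([np.cos(np.radians(22.7)),np.sin(np.radians(22.7)),0])
c=np.array([.5805,.0125,0])
for n,s,z in(("foot",-.065,.071),("head",.043,.071)):
    g=c+hd*s;g[2]=z;print(n,g.round(4),"shift units to 0.1 z",((g+[0,0,.029]-p)/.025).round(3))
print("stroke units",(hd*.108/.025).round(3))
E
```

```text
[[-9.152e-01 -4.000e-04  4.030e-01]
 [-4.030e-01  1.600e-03 -9.152e-01]
 [-3.000e-04 -1.000e+00 -1.600e-03]]
[[-0.14 -0.53  0.79]
 [-0.14 -0.53  0.79]
 [-0.14 -0.53  0.79]]
jaw -66.2328419778583 turn -1.0671580221417116 units -0.21343160442834233 q6 [-1.33451092e+00  5.28265608e-01  1.43361319e+00 -7.53426801e-06
  1.18138298e+00 -1.78526654e-01]
foot [0.6405 0.0376 0.071 ] shift units to 0.1 z [15.549 24.359 -3.659]
head [ 0.5408 -0.0041  0.071 ] shift units to 0.1 z [11.563 22.692 -3.659]
stroke units [-3.985 -1.667 -0.   ]
```

>>> arm_command --plan '[[[0.6, 0.9, 0], 0], [[1.5, 2.3, 0], 0], [[2.5, 3.9, 0], 0], [[3.5, 5.5, 0], 0], [[4.4, 6.9, 0], -0.2]]' --fingers -1 --force 20

```text
time: 0.65
position: [0.3624, -0.3971, 0.1919]
tool_rot: [-0.139, 0.694, -0.693, 0.139]
ft_force: [0.9, 0.1, -0.2]
grip_width: 0.0552
```

>>> arm_command --plan '[[[1, 1.5, 0], 0], [[2, 3.1, 0], 0], [[3, 4.7, 0], 0], [[4, 6.3, 0], 0], [[5, 7.8, 0], 0]]'

```text
time: 1.15
position: [0.4874, -0.2024, 0.1921]
tool_rot: [-0.14, 0.693, -0.693, 0.139]
ft_force: [1.0, 0.3, -0.3]
grip_width: 0.0153
```

>>> arm_command --plan '[[[1, 1.5, 0], 0], [[2, 3.1, 0], 0], [[3, 4.7, 0], 0], [[3.8, 6, 0], 0], [[4.4, 6.9, 0], 0]]'

```text
time: 1.65
position: [0.5977, -0.0292, 0.1919]
tool_rot: [-0.14, 0.693, -0.693, 0.14]
ft_force: [-0.2, 0.2, 0.2]
grip_width: 0.0007
```

>>> arm_command --plan '[[[0.6, 1, 0], 0], [[1.1, 1.8, -0.5], 0], [[1.5, 2.4, -1], 0], [[1.7, 2.7, -1.5], 0], [[1.75, 2.76, -2], 0]]'

```text
time: 2.15
position: [0.6405, 0.0376, 0.1407]
tool_rot: [-0.14, 0.693, -0.693, 0.139]
ft_force: [0.3, 0.4, -0.5]
grip_width: 0.0009
```

>>> arm_command --plan '[[[0, 0, -0.5], 0], [[0, 0, -1], 0], [[0, 0, -1.5], 0], [[0, 0, -1.9], 0], [[0, 0, -2.1], 0]]'

```text
time: 2.65
position: [0.6399, 0.0367, 0.0884]
tool_rot: [-0.14, 0.693, -0.693, 0.139]
ft_force: [-0.0, 0.3, -0.2]
grip_width: 0.0004
```

```bash
python3 - <<'E'
from rig import get_obs, camera
from h import *
o=get_obs();print(o["time"],o["position"],o["ft_force"])
for n in("scene","top","wrist"):
    c=camera(n);im=np.ascontiguousarray(c["pixels"][:,:,::-1])
    if n!="wrist":
        u,v=proj(c,o["position"])[0].astype(int);print(n,u,v)
        im=cv2.resize(im[max(v-50,0):v+60,u-80:u+80],None,fx=5,fy=5,interpolation=cv2.INTER_CUBIC)
    cv2.imwrite(f"pics/{n}1.png",im)
print(get_obs()["ft_force"])
E
```

```text
2.65 [0.63987324 0.03667191 0.08841157] [-0.00447687  0.25110438 -0.15969508]
scene 332 263
top 327 210
[-0.21114512  0.89137159  0.73030024]
```

View pics/scene1.png

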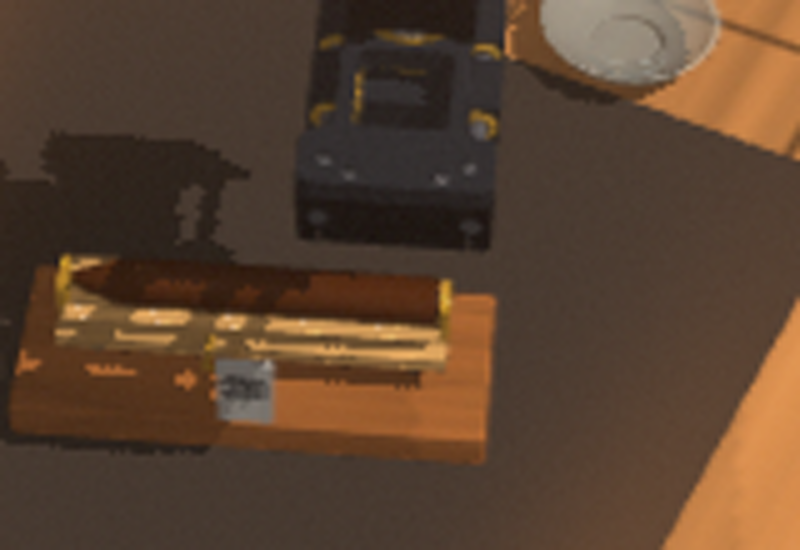

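View pics/wrist1.png

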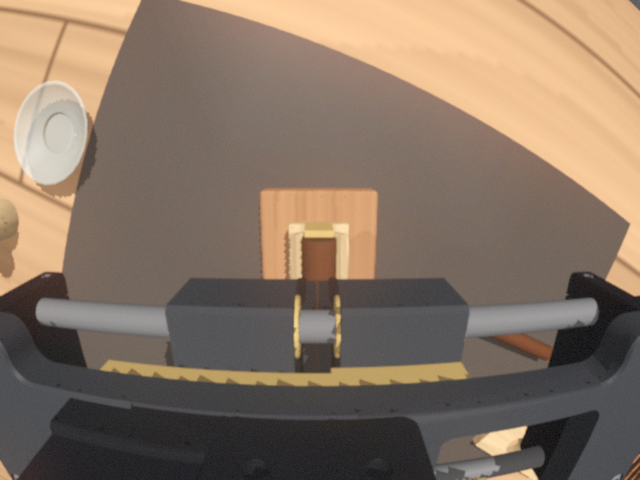

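View pics/top1.png

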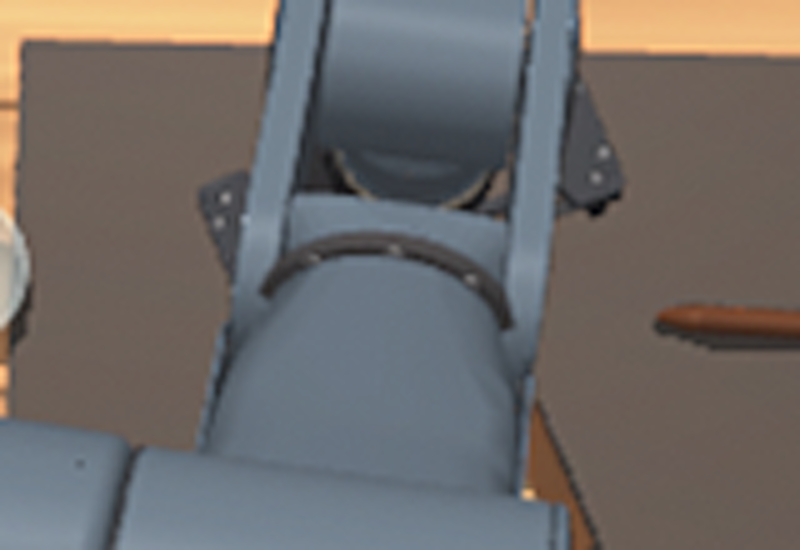

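The wrist view shows the cigar (col 320) centred under the shut fingertips (slit at col 318), with the foot plate at (318,229). The scene view shows nothing disturbed. Next I descend in small steps.

>>> arm_command --plan '[[[0, 0, -0.2], 0], [[0, 0, -0.4], 0], [[0, 0, -0.55], 0], [[0, 0, -0.6], 0], [[0, 0, -0.6], 0]]'

```text
time: 3.3
position: [0.6405, 0.0371, 0.0744]
tool_rot: [-0.14, 0.693, -0.693, 0.139]
ft_force: [-0.0, -1.2, -0.5]
grip_width: 0.0003
```

>>> arm_command --plan '[[[0, 0, -0.04], 0], [[0, 0, -0.08], 0], [[0, 0, -0.12], 0], [[0, 0, -0.12], 0]]'

```text
time: 3.7
position: [0.6406, 0.037, 0.0716]
tool_rot: [-0.14, 0.693, -0.693, 0.139]
ft_force: [-0.3, -0.7, -1.0]
grip_width: 0.0003
```

Now at the cigar's top height. I'll press in slowly.

>>> arm_command --plan '[[[0, 0, -0.04], 0], [[0, 0, -0.08], 0], [[0, 0, -0.08], 0]]'

```text
time: 4.0
position: [0.6405, 0.037, 0.0696]
tool_rot: [-0.14, 0.693, -0.693, 0.139]
ft_force: [-0.1, 0.3, -0.4]
grip_width: 0.0006
```

>>> arm_command --plan '[[[0, 0, -0.04], 0], [[0, 0, -0.08], 0], [[0, 0, -0.08], 0]]'

```text
time: 4.3
position: [0.6405, 0.037, 0.0676]
tool_rot: [-0.14, 0.693, -0.693, 0.139]
ft_force: [0.6, 0.9, -0.0]
grip_width: 0.0004
```

>>> arm_command --plan '[[[0, 0, -0.02], 0], [[0, 0, -0.04], 0], [[0, 0, -0.04], 0]]'

```text
time: 4.6
position: [0.6406, 0.037, 0.0667]
tool_rot: [-0.14, 0.693, -0.693, 0.14]
ft_force: [1.3, 0.2, 0.2]
grip_width: 0.0001
```

```bash
python3 - <<'E'
from rig import get_obs, camera
from h import *
for i in range(2):
    o=get_obs();print(o["time"],o["position"].round(4),o["ft_force"].round(2));c=camera("scene")
im=np.ascontiguousarray(c["pixels"][:,:,::-1])
cv2.imwrite("pics/scene2.png",cv2.resize(im[240:320,240:370],None,fx=6,fy=6,interpolation=cv2.INTER_CUBIC))
c=camera("wrist");cv2.imwrite("pics/wrist2.png",cv2.resize(c["pixels"][170:340,220:420,::-1],None,fx=4,fy=3.5))
o=get_obs();print(o["time"],o["position"].round(4),o["ft_force"].round(2))
E
```

```text
4.6 [0.6406 0.037  0.0667] [1.27 0.18 0.18]
4.65 [0.6406 0.037  0.0667] [-0.38 -0.12  0.08]
4.75 [0.6407 0.037  0.0668] [ 0.15 -1.15 -0.22]
```

View pics/scene2.png

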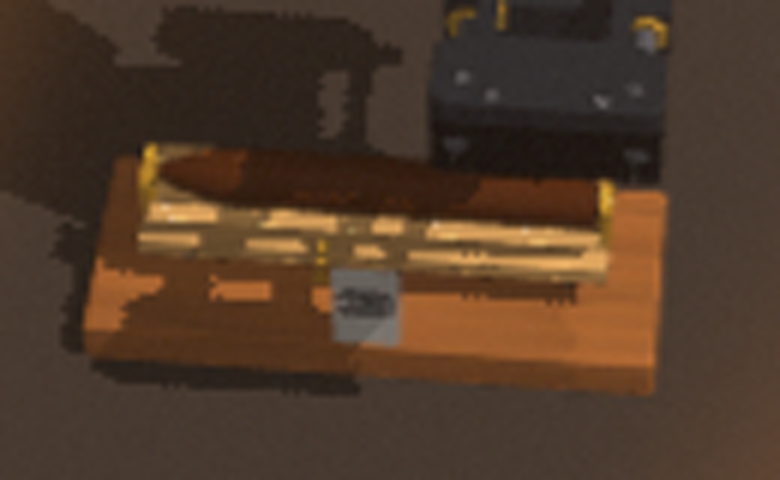

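View pics/wrist2.png

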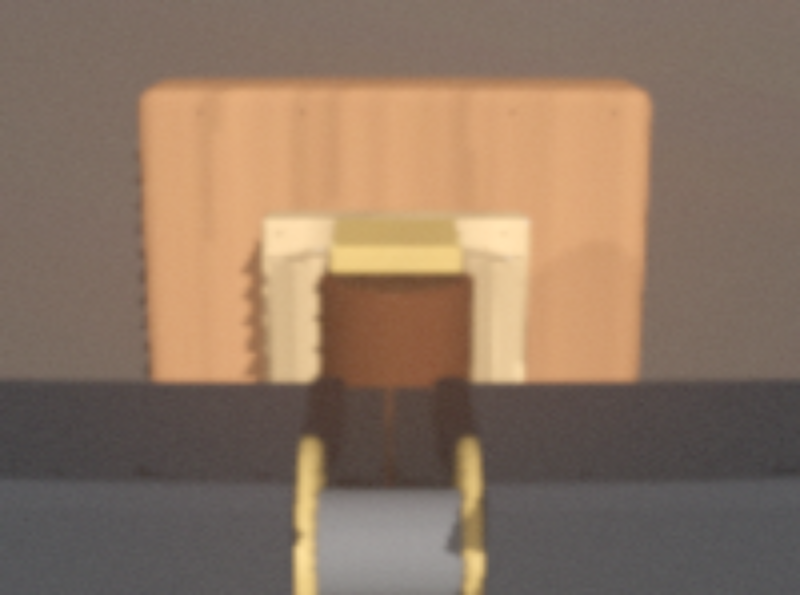

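No force yet, and the cradle pointer hasn't moved, so the tips are just short of the cigar. I'll continue in 1 mm steps.

>>> arm_command --plan '[[[0, 0, -0.04], 0], [[0, 0, -0.04], 0]]'

```text
time: 4.95
position: [0.6405, 0.037, 0.0656]
tool_rot: [-0.14, 0.693, -0.693, 0.139]
ft_force: [-0.1, -0.8, 1.7]
grip_width: 0.0003
```

>>> arm_command --plan '[[[0, 0, -0.04], 0], [[0, 0, -0.04], 0]]'

```text
time: 5.15
position: [0.6405, 0.037, 0.0646]
tool_rot: [-0.14, 0.693, -0.693, 0.139]
ft_force: [-0.8, -0.2, -0.2]
grip_width: 0.0001
```

```bash
cat >> h.py <<'E'
def fish(c,X):
    p=np.atleast_2d(X)@c["R"].T+c["t"];r=np.hypot(p[:,0],p[:,1]);th=np.arctan2(r,p[:,2]);K=c["camera_matrix"]
    return np.c_[K[0,2]+K[0,0]*th*p[:,0]/r,K[1,2]+K[1,1]*th*p[:,1]/r]
E
python3 - <<'E'
from rig import get_obs, camera
from h import *
c=camera("wrist");o=get_obs();print(o["position"],o["ft_force"])
hd=-np.array([np.cos(np.radians(22.7)),np.sin(np.radians(22.7)),0]);ct=np.array([.5805,.0125,0])
lat=np.array([hd[1],-hd[0],0])
im=cv2.resize(np.ascontiguousarray(c["pixels"][150:350,210:430,::-1]),None,fx=3.6,fy=3,interpolation=cv2.INTER_CUBIC)
pts={"tcp":o["position"],"foot_top":ct-hd*.080+[0,0,.071],"footL":ct-hd*.08+lat*.011+[0,0,.06],"footR":ct-hd*.08-lat*.011+[0,0,.06],"b1":ct-hd*.105+lat*.0425+[0,0,.02],"b2":ct-hd*.105-lat*.0425+[0,0,.02]}
for k,X in pts.items():
    u,v=fish(c,X)[0];print(k,u.round(1),v.round(1))
    cv2.circle(im,(int((u+.5-210)*3.6),int((v+.5-150)*3)),3,(0,255,0),-1)
cv2.imwrite("pics/wrist3.png",im)
c=camera("scene");cv2.imwrite("pics/scene3.png",cv2.resize(c["pixels"][240:320,240:370,::-1],None,fx=6,fy=6,interpolation=cv2.INTER_CUBIC))
# pointer row compare
d=pickle.load(open("cam0.pkl","rb"))
print(np.abs(c["pixels"][262:300,285:310].astype(int)-d["scene"]["pixels"][262:300,285:310]).mean())
a=np.hstack([cv2.resize(x["pixels"][265:300,275:315,::-1],None,fx=9,fy=9,interpolation=0) for x in (d["scene"],c)])
cv2.imwrite("pics/ptr.png",a)
o=get_obs();print(o["time"],o["position"],o["ft_force"])
E
```

```text
[0.64055673 0.0370509  0.06462366] [-0.38816255  0.52679229 -0.11968232]
tcp 317.8 275.8
foot_top 316.9 252.5
footL 296.8 247.0
footR 337.0 247.0
b1 251.1 193.2
b2 382.8 193.4
12.56561403508772
5.25 [0.64058889 0.03705823 0.06466807] [-0.08884385 -1.0401659   0.23033196]
```

View pics/wrist3.png

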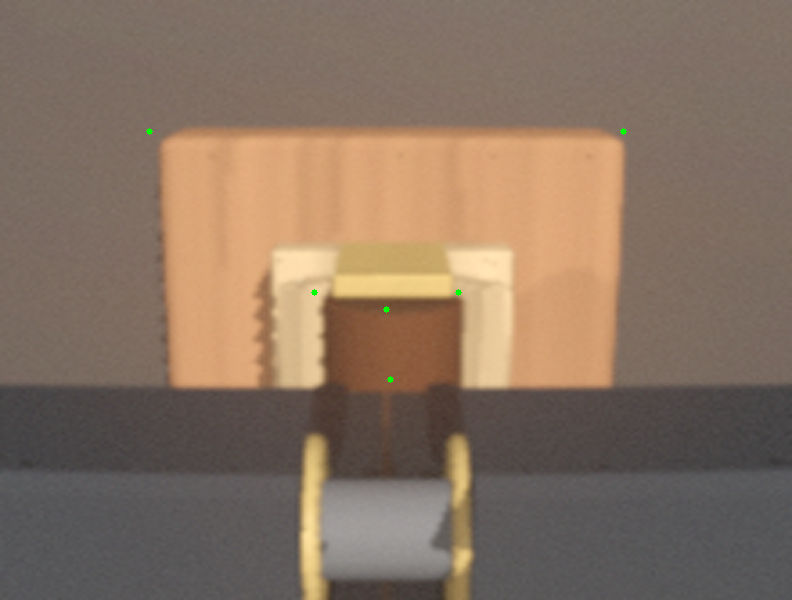

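View pics/ptr.png

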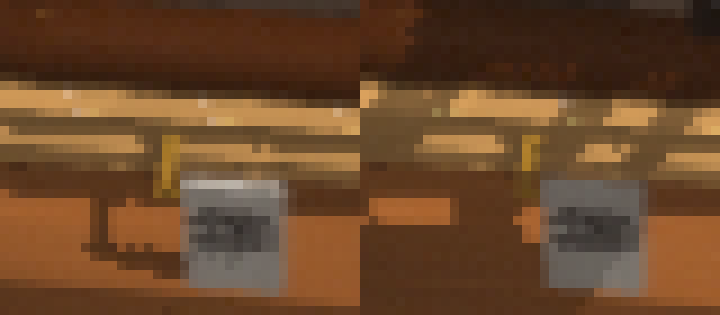

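View pics/scene3.png

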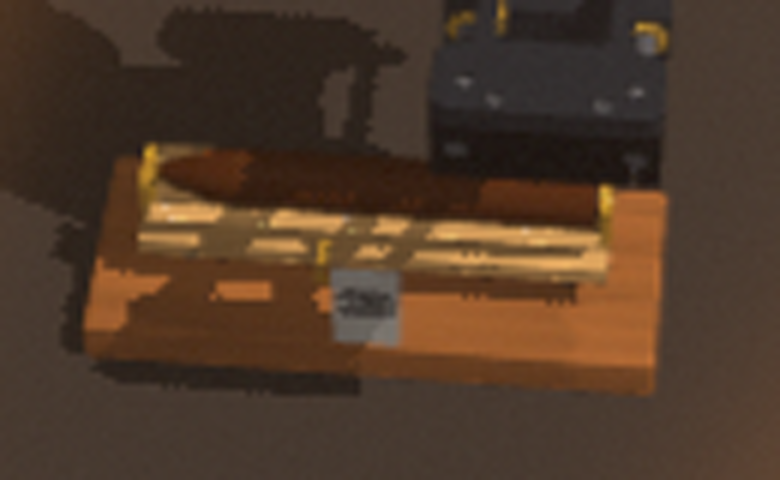

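The cradle hasn't moved. In the wrist view the stand also looks about 3% smaller than projected, so it lies a few mm further below the tips than the numbers say. I'll keep going by feel.

>>> arm_command --plan '[[[0, 0, -0.04], 0], [[0, 0, -0.04], 0]]'

```text
time: 5.45
position: [0.6406, 0.037, 0.0636]
tool_rot: [-0.14, 0.693, -0.693, 0.139]
ft_force: [-0.0, -0.6, 0.7]
grip_width: 0.0006
```

>>> arm_command --plan '[[[0, 0, -0.04], 0], [[0, 0, -0.04], 0]]'

```text
time: 5.65
position: [0.6405, 0.0371, 0.0626]
tool_rot: [-0.14, 0.693, -0.693, 0.139]
ft_force: [0.2, -0.5, 0.1]
grip_width: 0.0006
```

>>> arm_command --plan '[[[0, 0, -0.04], 0], [[0, 0, -0.04], 0]]'

```text
time: 5.85
position: [0.6405, 0.0371, 0.0616]
tool_rot: [-0.14, 0.693, -0.693, 0.139]
ft_force: [0.2, 1.3, 0.5]
grip_width: 0.0003
```

```bash
cat > look.py <<'E'
import sys
from rig import get_obs, camera
from h import *
tag=sys.argv[1]
f=[];o=get_obs();f.append(o["ft_force"])
c=camera("scene")
d=pickle.load(open("cam0.pkl","rb"))
cv2.imwrite(f"pics/ptr{tag}.png",np.hstack([cv2.resize(x["pixels"][255:300,265:345,::-1],None,fx=5,fy=6,interpolation=0) for x in (d["scene"],c)]))
o=get_obs();f.append(o["ft_force"])
w=camera("wrist");cv2.imwrite(f"pics/w{tag}.png",cv2.resize(w["pixels"][180:330,260:380,::-1],None,fx=4,fy=4))
o=get_obs();f.append(o["ft_force"])
print(o["time"],o["position"].round(4),np.round(f,2).tolist(),o["joint_torque"].round(2))
E
python3 look.py a
```

```text
5.95 [0.6406 0.037  0.0617] [[0.17, 1.34, 0.55], [0.28, -0.48, -0.54], [0.23, -0.57, 0.11]] [ -0.   -47.89 -13.89   0.06  -0.05  -0.  ]
```

View pics/ptra.png

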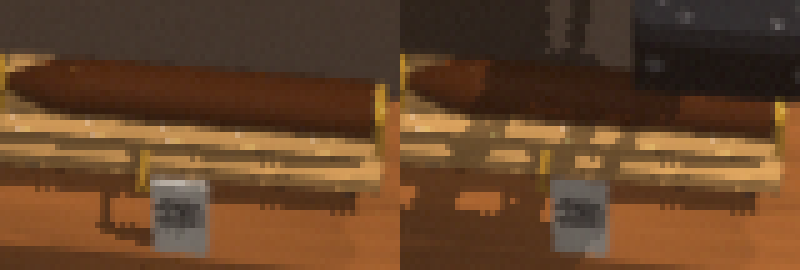

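View pics/wa.png

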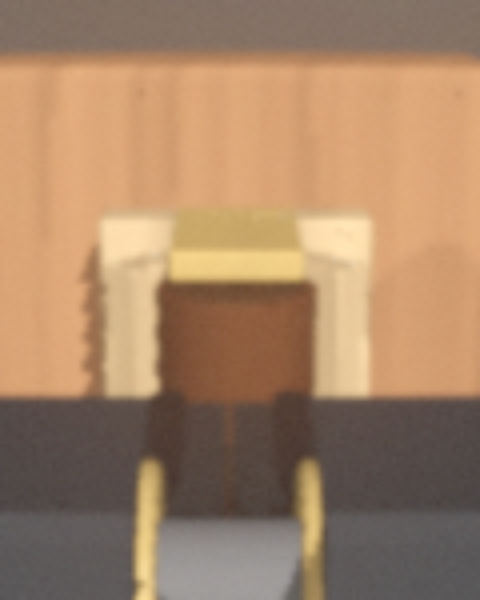

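Still no contact. The pointer bottom sits at row 188 in both pictures, the cigar is under the tips, and there is only noise in the force. I'll continue.

>>> arm_command --plan '[[[0, 0, -0.04], 0], [[0, 0, -0.04], 0]]'

```text
time: 6.15
position: [0.6406, 0.0371, 0.0606]
tool_rot: [-0.14, 0.693, -0.693, 0.139]
ft_force: [-0.1, -0.1, 0.6]
grip_width: 0.0005
```

>>> arm_command --plan '[[[0, 0, -0.04], 0], [[0, 0, -0.04], 0]]'

```text
time: 6.35
position: [0.6405, 0.0371, 0.0596]
tool_rot: [-0.14, 0.693, -0.693, 0.139]
ft_force: [-0.0, 0.1, -0.3]
grip_width: 0.0005
```

```bash
python3 - <<'E'
from h import *
d=pickle.load(open("cam0.pkl","rb"))
# brass foot/head plate centroids + white plate triangulation
for n,(r0,r1,c0,c1) in {"top":(190,290,300,372),"scene":(250,320,240,370)}.items():
    c=d[n];im=c["pixels"][r0:r1,c0:c1,::-1]
    cv2.imwrite(f"pics/nn_{n}.png",cv2.resize(im,None,fx=6,fy=6 if n=="scene" else 6,interpolation=0))
E
```

```text
(no output)
```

View pics/nn_top.png

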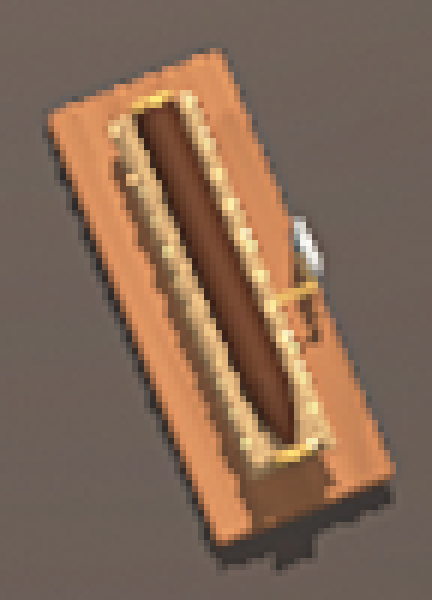

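View pics/nn_scene.png

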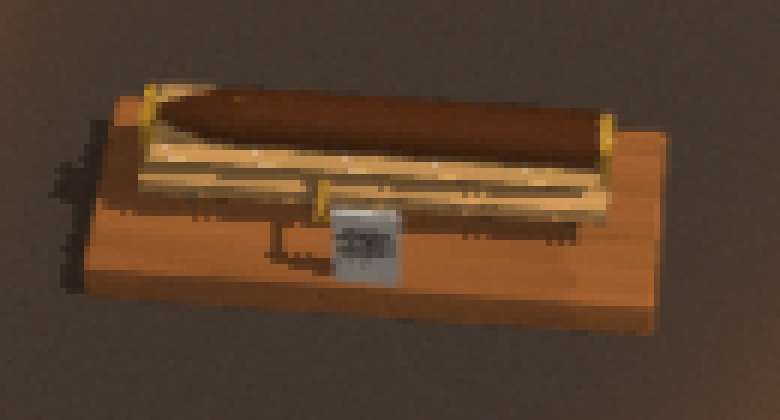

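```bash
python3 - <<'E'
from h import *
d=pickle.load(open("cam0.pkl","rb"))
P=[c["camera_matrix"]@np.c_[c["R"],c["t"]] for c in (d["top"],d["scene"])]
a=lambda x,y:(x/6+300-.5,y/6+190-.5); b=lambda x,y:(x/6+240-.5,y/6+250-.5)
for n,p,q in [("base foot+y",a(228,52),b(655,303)),("base head+y",a(392,472),b(88,268)),("base foot-y",a(50,112),b(664,132)),("base head-y",a(218,545),b(118,96)),("plate top",a(308,250),b(366,212)),("foot plate top",a(158,97),b(607,117)),("head plate",a(296,456),b(152,88)),("ptr end",a(318,290),b(321,182))]:
    X=cv2.triangulatePoints(P[0],P[1],np.array(p),np.array(q)).ravel();X=X[:3]/X[3];print(n,(X*1000).round(1))
E
```

```text
base foot+y [692.   10.8  21.3]
base head+y [501.4 -66.   16.3]
base foot-y [660.7  89.2  19.6]
base head-y [467.2  10.7  16.6]
plate top [594.1 -24.6  55.6]
foot plate top [656.8  42.1  72.9]
head plate [502.1 -19.1  68.3]
ptr end [576.  -27.6  64.8]
```

```bash
python3 - <<'E'
from rig import get_obs, camera
from h import *
w=camera("wrist");o=get_obs();p=o["position"];print(p,o["ft_force"])
hd=-np.array([np.cos(np.radians(22.7)),np.sin(np.radians(22.7)),0]);lat=np.array([hd[1],-hd[0],0])
for dz in (0,.005,.01,.015,.02,.04,.06): print(dz,[fish(w,p-hd*.0095+lat*l+[0,0,dz])[0].round(1).tolist() for l in (-.015,0,.015)])
ct=np.array([.5805,.0125,0])
for n,X in {"plate top":ct-hd*.0815+[0,0,.064],"cigar foot top":ct-hd*.08+[0,0,.071],"b":ct-hd*.105+[0,0,.02]}.items(): print(n,fish(w,X)[0].round(1),fish(w,X-[0,0,.012])[0].round(1))
cv2.imwrite("pics/w5.png",cv2.resize(w["pixels"][160:360,200:440,::-1],None,fx=3.3,fy=3))
s=camera("scene");pp=proj(s,np.array([p,p+[0,0,.07],p+[0,0,.07]+lat*.095,p+[0,0,.07]-lat*.095]));print(pp)
cv2.imwrite("pics/s5.png",cv2.resize(s["pixels"][180:330,220:420,::-1],None,fx=4,fy=4))
E
```

```text
[0.6405606  0.0370491  0.05963338] [-0.18254886  0.5075171  -0.27039255]
0 [[345.6, 259.3], [317.9, 259.3], [290.1, 259.2]]
0.005 [[346.3, 262.1], [317.9, 262.1], [289.5, 262.0]]
0.01 [[347.0, 265.0], [317.9, 265.0], [288.8, 264.9]]
0.015 [[347.8, 268.0], [318.0, 268.1], [288.1, 268.0]]
0.02 [[348.6, 271.3], [318.0, 271.3], [287.3, 271.2]]
0.04 [[352.3, 286.0], [318.1, 286.1], [283.9, 286.0]]
0.06 [[356.9, 304.6], [318.3, 304.8], [279.7, 304.6]]
plate top [316.9 248.7] [316.9 243. ]
cigar foot top [316.9 255.3] [316.9 248.9]
b [316.9 193.7] [316.9 191.5]
[[332.73019414 271.99288275]
 [333.40414418 249.8923968 ]
 [336.35506791 218.48268697]
 [330.12250273 284.82227471]]
```

View pics/w5.png

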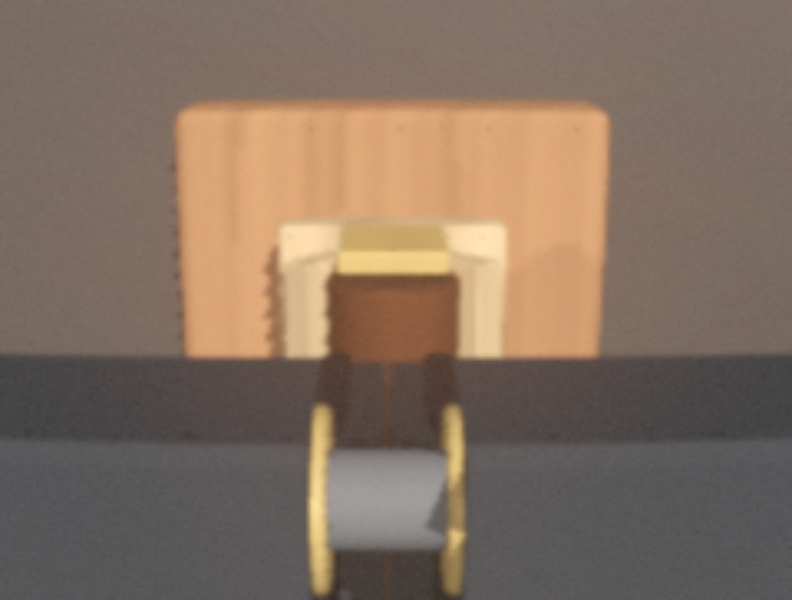

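View pics/s5.png

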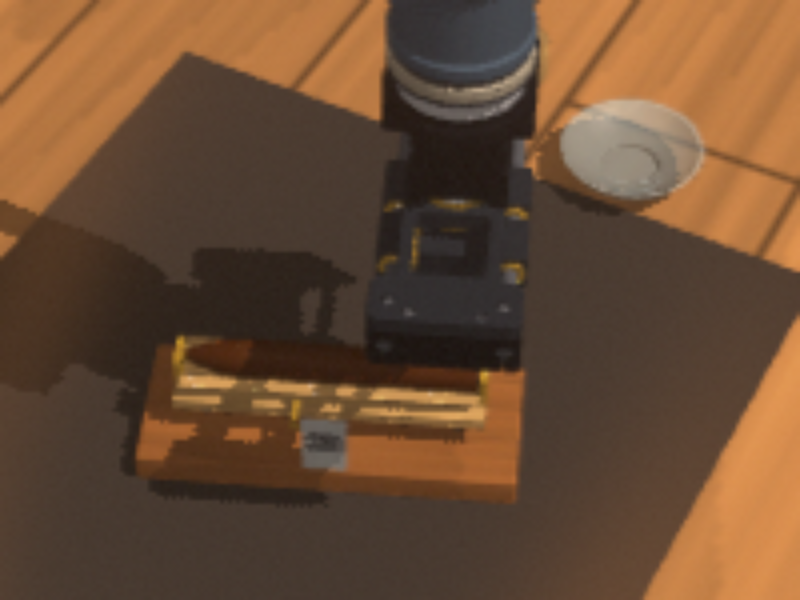

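The wrist view explains the missing contact. The front edge of the fingertips appears at row 279, where the reported TCP height would put it at row 259, so the real tips sit well above the reported TCP. I'll keep feeling downward and let the force and the cradle pointer decide.

>>> arm_command --plan '[[[0, 0, -0.04], 0], [[0, 0, -0.08], 0], [[0, 0, -0.08], 0]]'

```text
time: 6.75
position: [0.6405, 0.037, 0.0576]
tool_rot: [-0.14, 0.693, -0.693, 0.139]
ft_force: [0.6, -0.5, -0.5]
grip_width: 0.0007
```

>>> arm_command --plan '[[[0, 0, -0.04], 0], [[0, 0, -0.08], 0], [[0, 0, -0.08], 0]]'

```text
time: 7.05
position: [0.6405, 0.037, 0.0556]
tool_rot: [-0.14, 0.693, -0.693, 0.139]
ft_force: [-0.2, 0.4, 0.4]
grip_width: 0.0004
```

```bash
python3 look.py b
```

```text
7.15 [0.6406 0.037  0.0557] [[-0.17, 0.44, 0.4], [-0.75, 1.52, 0.37], [-0.3, -1.03, 0.98]] [ -0.   -48.   -13.68   0.06  -0.05  -0.  ]
```

View pics/ptrb.png

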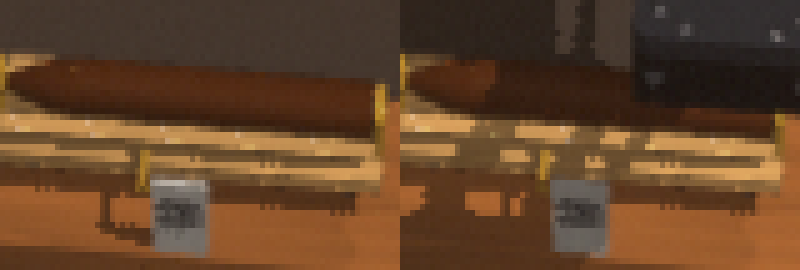

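View pics/wb.png

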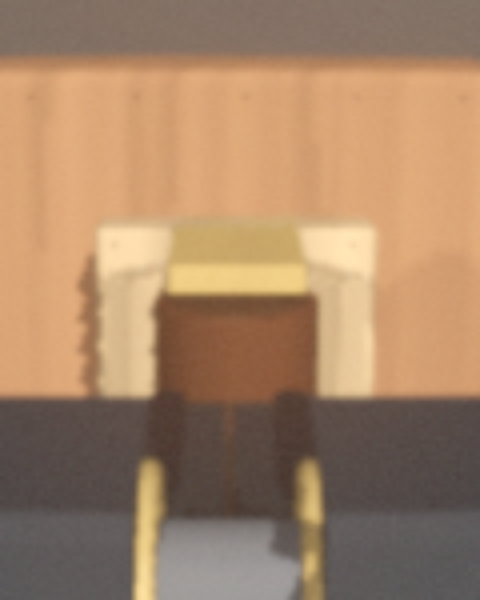

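>>> arm_command --plan '[[[0, 0, -0.04], 0], [[0, 0, -0.08], 0], [[0, 0, -0.08], 0]]'

```text
time: 7.45
position: [0.6405, 0.0371, 0.0535]
tool_rot: [-0.14, 0.693, -0.693, 0.139]
ft_force: [0.4, -0.5, -0.3]
grip_width: 0.0002
```

>>> arm_command --plan '[[[0, 0, -0.04], 0], [[0, 0, -0.08], 0], [[0, 0, -0.08], 0]]'

```text
time: 7.75
position: [0.6405, 0.0371, 0.0515]
tool_rot: [-0.14, 0.693, -0.693, 0.139]
ft_force: [0.1, -0.5, 0.4]
grip_width: 0.0006
```

>>> arm_command --plan '[[[0, 0, -0.04], 0], [[0, 0, -0.08], 0], [[0, 0, -0.08], 0]]'

```text
time: 8.05
position: [0.6405, 0.037, 0.0496]
tool_rot: [-0.14, 0.693, -0.693, 0.139]
ft_force: [-0.0, 0.8, -0.1]
grip_width: 0.0006
```

```bash
python3 - <<'E'
from h import *
w=pickle.load(open("cam0.pkl","rb"))["wrist"]
p=np.array([.2517,-.5717,.1915]);j=np.array([.403,-.9152,0]);f=np.array([.9152,.403,0])
for dz in (0,.01,.02,.025,.03,.04,.05):
    print(dz,[fish(w,p+j*s*.0435+f*e*.0095+[0,0,dz])[0].round(0).tolist() for s in(-1,1) for e in(-1,1)])
cv2.imwrite("pics/w0crop.png",cv2.resize(w["pixels"][250:400,160:480,::-1],None,fx=2.5,fy=2.5,interpolation=cv2.INTER_CUBIC))
E
python3 look.py c
```

```text
0 [[241.0, 292.0], [239.0, 259.0], [396.0, 292.0], [398.0, 260.0]]
0.01 [[238.0, 299.0], [235.0, 265.0], [399.0, 299.0], [402.0, 265.0]]
0.02 [[234.0, 306.0], [231.0, 271.0], [403.0, 306.0], [406.0, 271.0]]
0.025 [[232.0, 310.0], [229.0, 275.0], [405.0, 310.0], [408.0, 275.0]]
0.03 [[230.0, 314.0], [227.0, 278.0], [407.0, 314.0], [411.0, 278.0]]
0.04 [[225.0, 324.0], [222.0, 286.0], [412.0, 324.0], [416.0, 286.0]]
0.05 [[220.0, 334.0], [216.0, 294.0], [417.0, 334.0], [422.0, 294.0]]
8.15 [0.6406 0.037  0.0497] [[-0.04, 0.77, -0.11], [0.64, 0.7, -0.74], [0.49, -0.15, 0.09]] [  0.   -48.12 -13.47   0.05  -0.05  -0.  ]
```

View pics/w0crop.png

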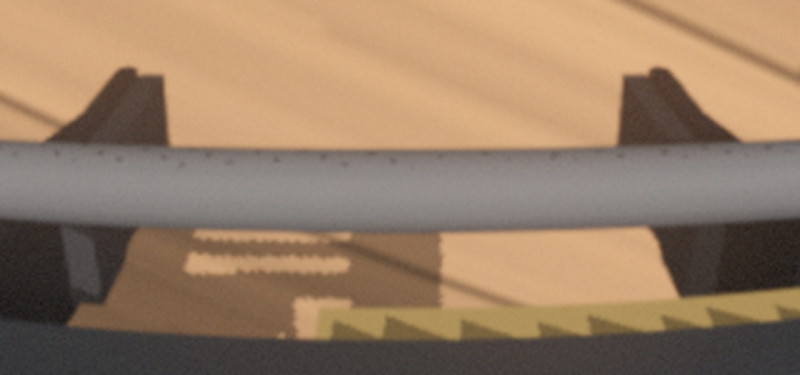

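View pics/ptrc.png

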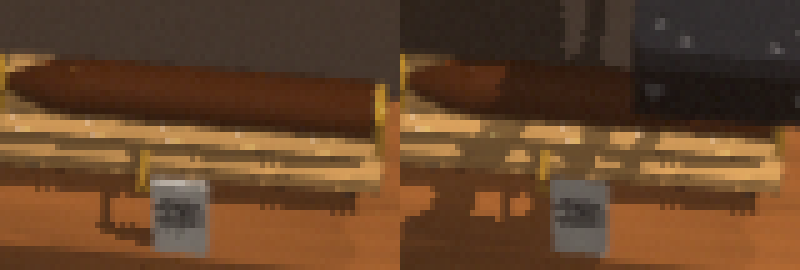

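View pics/wc.png

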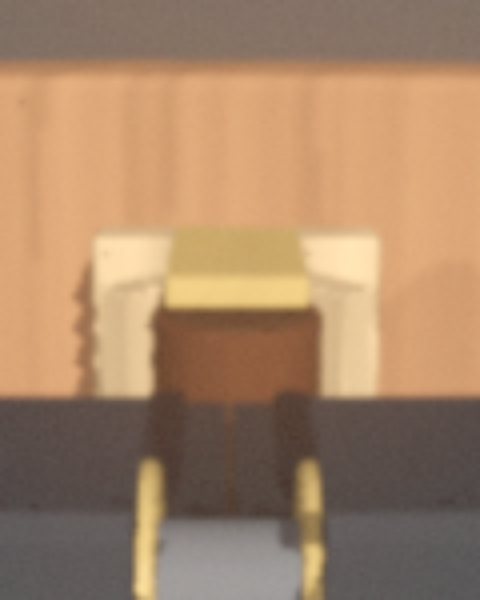

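The open-finger picture from the start agrees: the inner tip corners at (225,280) and (409,280) fit tips about 30 mm behind the reported TCP. Contact should therefore come near a reported z of 0.041. The cradle is still up. I'll continue with finer steps as I get closer.

>>> arm_command --plan '[[[0, 0, -0.04], 0], [[0, 0, -0.08], 0], [[0, 0, -0.08], 0]]'

```text
time: 8.45
position: [0.6405, 0.037, 0.0476]
tool_rot: [-0.14, 0.693, -0.693, 0.139]
ft_force: [-0.2, 0.8, 0.4]
grip_width: 0.0005
```

>>> arm_command --plan '[[[0, 0, -0.04], 0], [[0, 0, -0.08], 0], [[0, 0, -0.08], 0]]'

```text
time: 8.75
position: [0.6405, 0.037, 0.0456]
tool_rot: [-0.14, 0.693, -0.693, 0.139]
ft_force: [-0.9, -0.1, -0.1]
grip_width: 0.0003
```

>>> arm_command --plan '[[[0, 0, -0.04], 0], [[0, 0, -0.04], 0]]'

```text
time: 8.95
position: [0.6405, 0.037, 0.0446]
tool_rot: [-0.14, 0.693, -0.693, 0.139]
ft_force: [1.3, 0.6, -0.4]
grip_width: 0.0002
```

>>> arm_command --plan '[[[0, 0, -0.04], 0], [[0, 0, -0.04], 0]]'

```text
time: 9.15
position: [0.6405, 0.037, 0.0436]
tool_rot: [-0.14, 0.693, -0.693, 0.139]
ft_force: [-0.3, -0.5, -1.1]
grip_width: 0.0006
```

>>> arm_command --plan '[[[0, 0, -0.04], 0], [[0, 0, -0.04], 0]]'

```text
time: 9.35
position: [0.6406, 0.0371, 0.0426]
tool_rot: [-0.14, 0.693, -0.693, 0.139]
ft_force: [0.6, 0.8, 0.0]
grip_width: 0.0005
```

>>> arm_command --plan '[[[0, 0, -0.04], 0], [[0, 0, -0.04], 0]]'

```text
time: 9.55
position: [0.6405, 0.037, 0.0416]
tool_rot: [-0.14, 0.693, -0.693, 0.139]
ft_force: [-0.3, -0.1, -0.3]
grip_width: 0.0009
```

```bash
python3 look.py d
```

```text
9.65 [0.6406 0.037  0.0417] [[-0.35, -0.12, -0.28], [-0.56, -0.79, -0.41], [0.74, -0.15, 0.48]] [ -0.   -48.3  -13.21   0.05  -0.05  -0.  ]
```

View pics/ptrd.png

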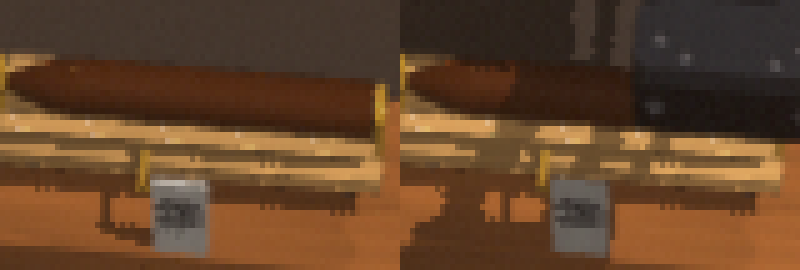

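View pics/wd.png

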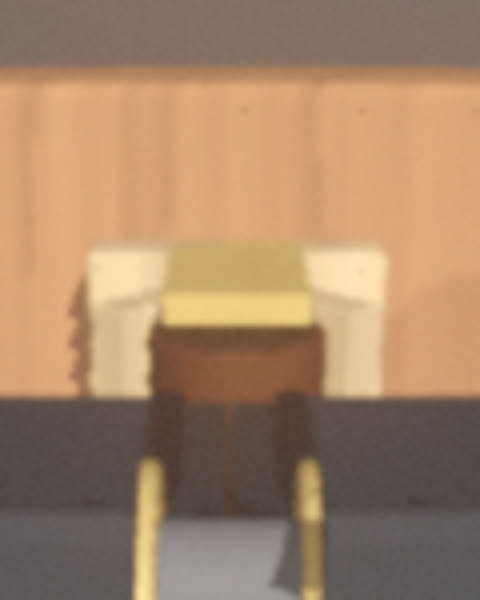

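Still no contact and the cradle is up. I'll continue at 1 mm.

>>> arm_command --plan '[[[0, 0, -0.04], 0], [[0, 0, -0.04], 0]]'

```text
time: 9.85
position: [0.6408, 0.037, 0.0408]
tool_rot: [0.139, -0.693, 0.693, -0.14]
ft_force: [-0.2, 0.4, -0.6]
grip_width: 0.0004
```

>>> arm_command --plan '[[[0, 0, -0.04], 0], [[0, 0, -0.04], 0]]'

```text
time: 10.05
position: [0.6408, 0.037, 0.0399]
tool_rot: [0.139, -0.693, 0.693, -0.14]
ft_force: [0.9, 0.4, 1.4]
grip_width: 0.0003
```

>>> arm_command --plan '[[[0, 0, -0.04], 0], [[0, 0, -0.04], 0]]'

```text
time: 10.25
position: [0.6408, 0.037, 0.0389]
tool_rot: [0.139, -0.693, 0.693, -0.14]
ft_force: [0.5, 0.7, 2.1]
grip_width: 0.0002
```

Contact: force rises to 1.4 then 2.1 N, starting at a reported z of about 0.041. Two more millimetres, then I check the gauge.

>>> arm_command --plan '[[[0, 0, -0.04], 0], [[0, 0, -0.04], 0]]'

```text
time: 10.45
position: [0.6408, 0.037, 0.0378]
tool_rot: [0.139, -0.693, 0.693, -0.14]
ft_force: [0.7, 0.0, 3.5]
grip_width: -0.0001
```

>>> arm_command --plan '[[[0, 0, -0.03], 0], [[0, 0, -0.03], 0]]'

```text
time: 10.65
position: [0.6408, 0.037, 0.0371]
tool_rot: [0.139, -0.693, 0.693, -0.14]
ft_force: [0.0, 0.6, 3.5]
grip_width: 0.0005
```

```bash
python3 look.py e
```

```text
10.75 [0.6408 0.037  0.0371] [[0.04, 0.61, 3.47], [0.11, 0.02, 3.1], [-0.78, -0.39, 1.79]] [-8.000e-02 -4.651e+01 -1.242e+01  3.000e-02 -9.000e-02 -0.000e+00]
```

View pics/ptre.png

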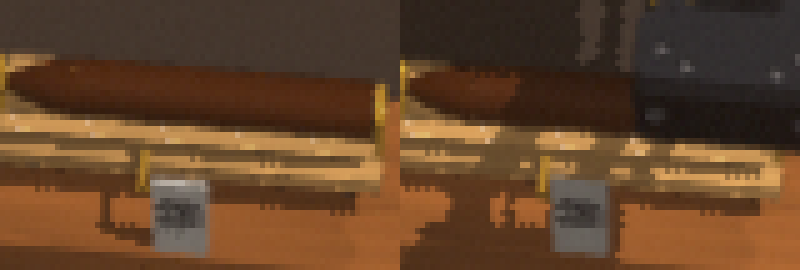

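View pics/we.png

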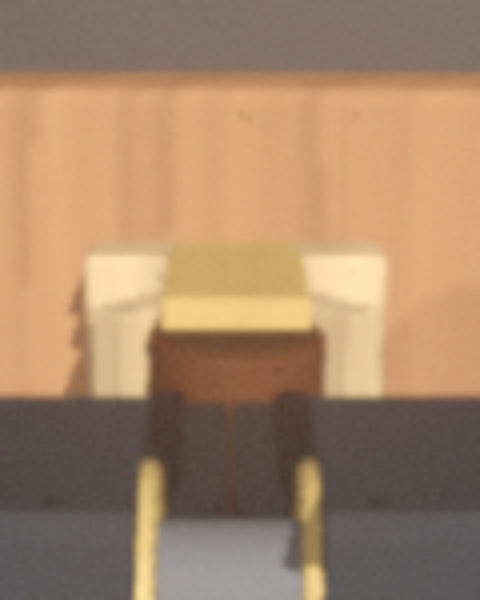

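The pointer has dropped slightly (bottom row about 195 against 190) and force is about 3 N, so the tips are pressing about 4 mm at 65 mm from mid-length. Now I start the stroke.

>>> arm_command --plan '[[[-0.04, -0.02, 0], 0], [[-0.12, -0.05, 0], 0], [[-0.22, -0.09, 0], 0], [[-0.32, -0.13, 0], 0], [[-0.42, -0.18, 0], 0]]'

```text
time: 11.25
position: [0.6302, 0.0324, 0.0371]
tool_rot: [0.139, -0.693, 0.693, -0.14]
ft_force: [2.1, 0.8, 2.7]
grip_width: 0.0003
```

>>> arm_command --plan '[[[-0.1, -0.04, 0], 0], [[-0.2, -0.08, 0], 0], [[-0.3, -0.12, 0], 0], [[-0.4, -0.17, 0], 0], [[-0.5, -0.21, 0], 0]]'

```text
time: 11.75
position: [0.6174, 0.0272, 0.037]
tool_rot: [-0.14, 0.693, -0.693, 0.14]
ft_force: [2.9, 1.1, 3.9]
grip_width: 0.0005
```

>>> arm_command --plan '[[[-0.1, -0.04, 0], 0], [[-0.2, -0.08, 0], 0], [[-0.3, -0.12, 0], 0], [[-0.4, -0.17, 0], 0], [[-0.5, -0.21, 0], 0]]'

```text
time: 12.25
position: [0.6049, 0.0219, 0.037]
tool_rot: [0.14, -0.693, 0.693, -0.14]
ft_force: [1.7, -0.2, 2.8]
grip_width: 0.0006
```

>>> arm_command --plan '[[[-0.1, -0.04, 0], 0], [[-0.2, -0.08, 0], 0], [[-0.3, -0.12, 0], 0], [[-0.4, -0.17, 0], 0], [[-0.5, -0.21, 0], 0]]'

```text
time: 12.75
position: [0.5924, 0.0167, 0.037]
tool_rot: [-0.14, 0.693, -0.693, 0.14]
ft_force: [1.8, 1.0, 3.1]
grip_width: 0.0009
```

>>> arm_command --plan '[[[-0.1, -0.04, 0], 0], [[-0.2, -0.08, 0], 0], [[-0.3, -0.12, 0], 0], [[-0.4, -0.16, 0], 0], [[-0.5, -0.2, 0], 0]]'

```text
time: 13.25
position: [0.5799, 0.0117, 0.037]
tool_rot: [0.14, -0.693, 0.693, -0.14]
ft_force: [1.7, 1.8, 2.4]
grip_width: 0.0001
```

>>> arm_command --plan '[[[-0.1, -0.04, 0], 0], [[-0.2, -0.08, 0], 0], [[-0.3, -0.12, 0], 0], [[-0.4, -0.16, 0], 0], [[-0.5, -0.2, 0], 0]]'

```text
time: 13.75
position: [0.5674, 0.0067, 0.037]
tool_rot: [-0.14, 0.693, -0.693, 0.14]
ft_force: [2.4, 0.7, 2.9]
grip_width: 0.0004
```

```bash
python3 look.py f
```

```text
13.85 [0.5669 0.0066 0.0369] [[2.37, 0.74, 2.91], [0.69, -0.46, 3.36], [1.25, 0.19, 4.01]] [-3.000e-02 -4.125e+01 -9.290e+00  2.000e-02  2.300e-01 -1.000e-02]
```

View pics/ptrf.png

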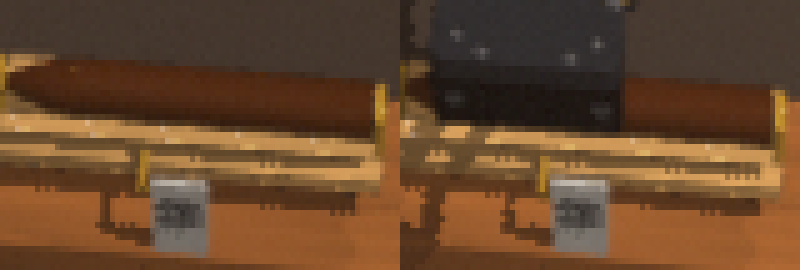

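View pics/wf.png

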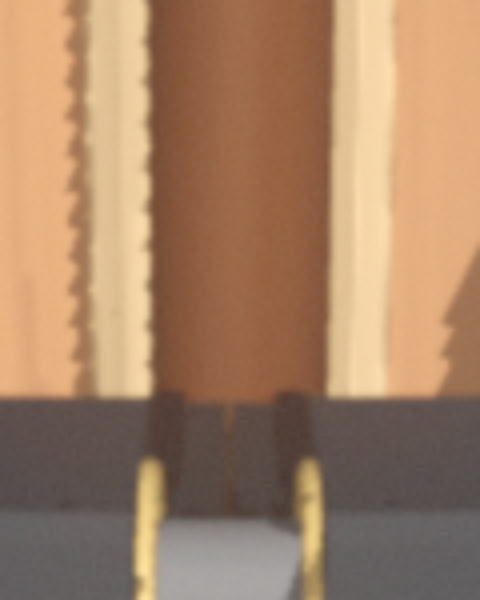

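Midway check: the cradle rails sit about 1 px lower (around 3–4 mm), the foot is still against its plate, and the force is about 3.4 N. The fingers are centred on the cigar to within 1.5 mm. I'll finish the stroke.

>>> arm_command --plan '[[[-0.1, -0.04, 0], 0], [[-0.2, -0.08, 0], 0], [[-0.3, -0.12, 0], 0], [[-0.4, -0.16, 0], 0], [[-0.5, -0.2, 0], 0]]'

```text
time: 14.35
position: [0.555, 0.0017, 0.037]
tool_rot: [0.14, -0.693, 0.693, -0.14]
ft_force: [2.4, 0.5, 3.5]
grip_width: 0.0007
```

>>> arm_command --plan '[[[-0.1, -0.04, 0], 0], [[-0.2, -0.08, 0], 0], [[-0.3, -0.12, 0], 0], [[-0.38, -0.15, 0], 0], [[-0.4, -0.16, 0], 0]]'

```text
time: 14.85
position: [0.5448, -0.0023, 0.037]
tool_rot: [-0.14, 0.693, -0.693, 0.139]
ft_force: [1.3, 1.2, 2.3]
grip_width: 0.0005
```

>>> arm_command --plan '[[[0, 0, -0.02], 0], [[0, 0, -0.04], 0], [[0, 0, -0.06], 0], [[0, 0, -0.08], 0], [[0, 0, -0.08], 0]]'

```text
time: 15.35
position: [0.5449, -0.0022, 0.0349]
tool_rot: [-0.14, 0.693, -0.693, 0.139]
ft_force: [0.6, -0.2, 4.5]
grip_width: 0.0003
```

>>> arm_command --plan '[[[0, 0, 0], 0], [[0, 0, 0], 0]]'

```text
time: 15.55
position: [0.5449, -0.0022, 0.035]
tool_rot: [-0.14, 0.693, -0.693, 0.139]
ft_force: [0.2, 0.2, 3.0]
grip_width: 0.0003
```

```bash
python3 look.py g
```

```text
15.65 [ 0.5449 -0.0022  0.035 ] [[0.21, 0.25, 2.99], [0.37, -0.26, 4.01], [0.32, -0.36, 3.15]] [-8.000e-02 -3.944e+01 -8.890e+00  1.000e-02  2.000e-02  0.000e+00]
```

View pics/ptrg.png

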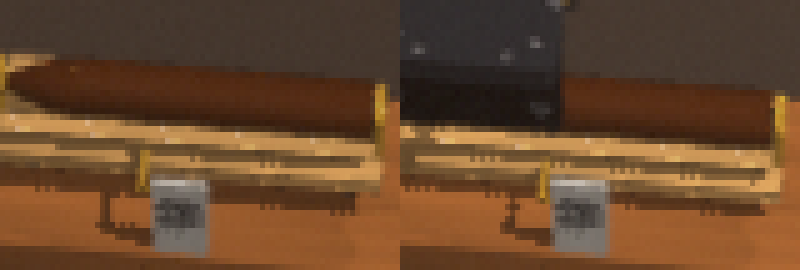

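View pics/wg.png

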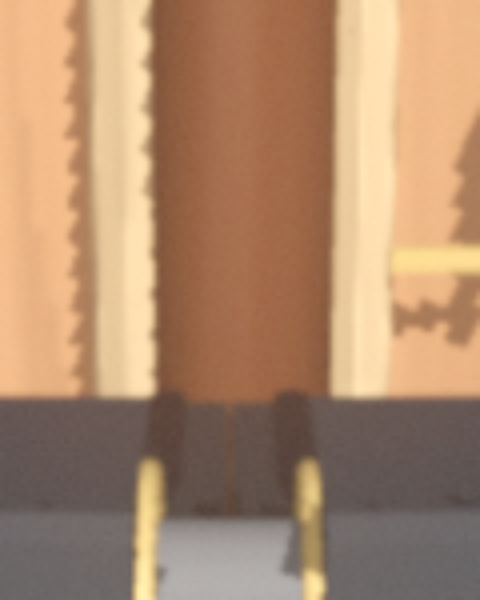

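The stroke is finished at about 38.5 mm. I'll nudge it 2.5 mm further and measure the cradle drop in the image with sub-pixel registration.

>>> arm_command --plan '[[[-0.03, -0.01, 0], 0], [[-0.07, -0.03, 0], 0], [[-0.1, -0.04, 0], 0], [[-0.1, -0.04, 0], 0]]'

```text
time: 16.05
position: [0.5434, -0.0034, 0.0352]
tool_rot: [0.139, -0.693, 0.693, -0.14]
ft_force: [2.3, 1.4, 3.6]
grip_width: 0.0005
```

```bash
cat > drop.py <<'E'
from rig import get_obs, camera
from h import *
d=pickle.load(open("cam0.pkl","rb"))["scene"];f=[];zs=[]
fr=[]
for i in range(4):
    o=get_obs();f.append(o["ft_force"][2]);zs.append(o["position"][2]);fr.append(camera("scene"))
c=fr[-1];o=get_obs();f.append(o["ft_force"][2])
g=lambda x:cv2.cvtColor(x,cv2.COLOR_RGB2GRAY).astype(np.float32)
I0=g(d["pixels"]);I1=np.mean([g(x["pixels"]) for x in fr],0).astype(np.float32)
X=np.array([.60,.01,.05]);k=proj(d,np.array([X,X-[0,0,.001]]));print("px per mm",k[1]-k[0],"force z",np.mean(f).round(2),np.round(f,1),"z",np.mean(zs).round(4),o["position"].round(4),o["time"])
# foot-side brass plate/cigar/rails region right of gripper vs. base-edge as reference
for n,(r0,r1,c0,c1) in {"cigar+rails":(270,287,311,339),"ref base edge":(296,308,311,345),"scale plate":(283,300,294,308)}.items():
    T=I0[r0:r1,c0:c1];best=None
    M=np.array([[1,0,0],[0,1,0]],np.float32)
    try:
        cc,M=cv2.findTransformECC(T,I1[r0-5:r1+8,c0-5:c1+5],np.array([[1,0,5],[0,1,6]],np.float32),cv2.MOTION_TRANSLATION,(3,200,1e-5),None,3)
        print(n,"shift",(M[:,2]-5).round(2),"cc",round(cc,3))
    except cv2.error as e: print(n,"fail")
E
python3 drop.py
```

```text
px per mm [0.0033699  0.29966023] force z 4.2 [3.6 4.6 4.4 4.1 4.3] z 0.0352 [ 0.5433 -0.0034  0.0351] 16.25
cigar+rails shift [0.   1.58] cc 0.979
ref base edge shift [-0.12 -0.03] cc 1.0
scale plate shift [ 0.14 -0.29] cc 0.912
```

The three depth estimates agree on roughly half-way: force 4.2 N gives about 6 mm, the TCP travel since contact about 5.8 mm, and the image shift about 5.3 mm. I'll do a last check of the bench, then hand in.

```bash
python3 - <<'E'
from rig import camera,get_obs
from h import *
d=pickle.load(open("cam0.pkl","rb"))["scene"]["pixels"].astype(int)
c=camera("scene")["pixels"];D=np.abs(c.astype(int)-d).max(2)
for n,(u,v,r) in {"dish":(378,218,18),"tamper":(348,187,14),"box":(256,410,38),"ring":(194,375,34),"loose cigar":(281,352,18),"small stand":(345,150,25)}.items(): print(n,(D[v-r:v+r,u-r:u+r]>40).mean().round(3))
cv2.imwrite("pics/final.png",c[:,:,::-1])
o=get_obs();print(o["time"],o["position"].round(4),o["ft_force"].round(2))
E
```

```text
dish 0.0
tamper 0.0
box 0.0
ring 0.0
loose cigar 0.0
small stand 0.0
16.3 [ 0.5432 -0.0034  0.0351] [2.17 1.21 4.59]
```

View pics/final.png

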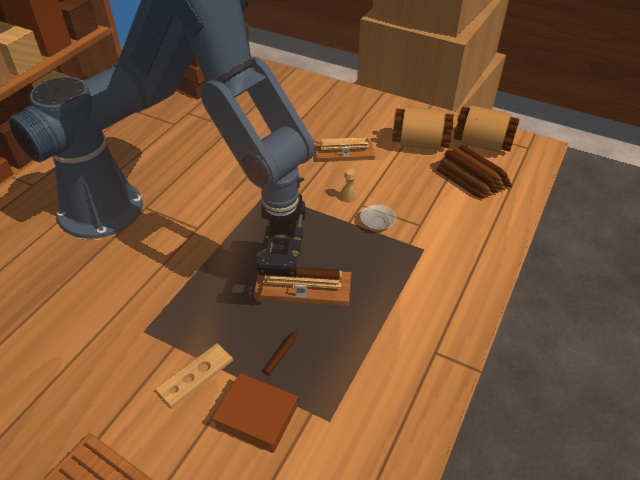

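The picture shows the gripper resting on the head end of the cigar at about (280,265), the cigar still in its cradle, and the bystanders unchanged.

```bash
python3 -c "
from rig import hand_in;print(hand_in())"
```

```text
the job is handed in; nothing more can be done
None
```

I ran the shut fingertips along the cigar's top in one unbroken stroke, pressing about 4 mm (3–4 N). The stroke went from about 65 mm on the foot side to about 41 mm on the head side. I then pressed to about half-way and handed in at 16.3 s while still holding there.

**Last checks:**
- **Cradle depth:** force averaged 4.2 N (about 6 mm). TCP travel since contact gave about 5.8 mm and the image shift of the cradle about 5.3 mm. These agree on roughly half-way and well short of the 12 mm stop.
- **Cigar and bench:** the cigar is still in the cradle. The other things on the bench show no change against the first picture.

**What disagreed:**
- **Fingertip height:** contact came at a reported TCP height of about 0.041 m, not 0.071 m. The real tips sit about 30 mm behind the reported TCP, which the wrist pictures also suggested. I found contact by feel, so the heights come from touch and not from the stated figure.
- **Alignment:** the fingertips ran about 1.5 mm off the cigar's centre line, which is small.
- **Side force:** about 2 N of friction along the cigar remained in the final hold.

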